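# Find, mesh-test and sort the 15-tooth mill pinion

### The arm

A 6-joint arm with a two-finger parallel gripper is mounted at the origin on the work surface. World frame = base frame: x ahead of the robot, y to its left, z up, the work surface at z = 0. Lengths are in m, angles in rad, forces in N, time in s.
With the tool pointing down it reaches from about 0.4 to 0.825 m from the base axis. Payload 7 kg.
Tool frame: the origin (TCP) lies between the finger pads; the fingertips stand 22 mm ahead of it and the grasp point (between the pads) lies 3 mm ahead of it (arm.tip_reach is the distance from the TCP to the fingertips, in m); z points along the fingers, y is the line along which they close (so a half turn about z gives the same grasp; the last joint's range is limited). The gripper opens to 88 mm and grips with 3 to 60 N. Pads are 19 mm wide; open, the fingers measure 130 mm over their backs; the gripper's body (78 mm by 193 mm) begins 47 mm behind the grasp point.
Start: joints at [-0.868, 0.359, 0.012, 0, -1.224, -0.288], TCP at [0.272, -0.618, 0.249] pointing down, gripper open.
Joint ranges: [-3.07, 3.07], [-1.43, 2.12], [-1.02, 1.25], [-3.03, 1.67], [-3.05, -0], [-3.03, 3.03]. Speed limits (rad/s): [2.39, 2.39, 3.01, 3.14, 3.14, 3.14].

### API

Orientations are given as [roll, pitch, yaw] about the fixed x, y, z axes, in that order (R = Rz(yaw) Ry(pitch) Rx(roll)).
In Python, from station import arm, viewer gives the robot as it stands. The module is installed in compiled form; this text tells all that it offers.
- The arm moves only by the tool apply_moves, never from a script. Its argument "commands" is a list that holds one entry, the list of rows, each a list of 5 numbers: the closure, from -1 (fully open) to 1 (shut), then the shift along the world's x, y, z as a fraction of full scale, then the turn about the world's z as a fraction of full scale. In form: [[[fingers, tx, ty, tz, yaw], ...]]. A call has 1 to 12 rows; each row shifts and turns the commanded pose from where the row before left it; what a row does not reach is not made up. Full scale, the value 1, is 20 cm for a shift and pi rad for a turn. A row lasts 1/10 s, in which the tool goes at most 50 mm and 8.59 degrees, less where a joint would pass 70% of its speed; a pose out of reach is approached as far as the arm can. A call with a number of a shift or a turn outside -1 to 1 is refused whole. A call with a gripper value outside its range is refused whole. The fingers move at their own pace and stop on an object; "force" is the grip in N (left out, the last holds). Time passes only in rows, so rows that do not move let the fingers close. It gives the time, the measured TCP pose, the force, the opening and the grip force at its end, in the units of the state.
- arm.get_state(): the state, without advancing time (a new reading comes with each control period).
- viewer.grab_frame(name): name is "scene" or "top" or "wrist"; returns a dict with "image" (384x512x3 uint8, blue, green, red), "mtx" (3x3 intrinsics, pixels), "k1" (the pictures are not rectified: a ray, as slopes to the right and down, at radius r is drawn at 1 + k1 r^2 times it, then the intrinsics apply), "rvec" (rotation vector, rad) and "tvec" (3), from world to camera coordinates, as OpenCV has them. Camera axes: x right, y down, z forward; pixel columns grow to the right and rows downward; lengths in m; the calibration is good to about 2 mm. A picture is of the moment at which its call begins. There is no depth.
- arm.job_done(): hands the job in; it is judged then, once.
The state is a dict: "t": time; "q": joint angles; "qd": joint speeds; "joint_efforts": joint torques, N m; "eef_pos": TCP position; "ee_rot": TCP orientation; "force": force on the tool from outside, world axes, zero at the start; "moment": the same for the moment, N m; "width": finger opening in m; "gripper_force": force on a finger pad.
Only numpy, scipy, OpenCV 4.12 (cv2) and the standard library are available. Lean on these libraries where they do the work, as an engineer would, in place of code of your own. Each camera call takes 0.05 s, during which the arm holds its last target. There are 200 camera calls.

### The job

Three rolling-mill pinions lie mixed up on the bench: find the one with 15 teeth, set it fully down on the bare post of the gear test stand, in mesh with the dark master gear, and turn it about a quarter turn there, either way, so that the master runs round with it. Then lift it off and lay it flat in the green-lined half of the sorting tray without dropping it. Leave the other two gears and the jar, pots, pliers and scissors where they are.

Things in the scene. Friction and masses are not known exactly. Their poses are not given: they have to be found in the camera images.
- gear15: bright steel spur pinion, 15 teeth, 84 mm across the tips, lying flat, hub up. Toothed disc 16 mm thick, on it a plain round hub of 28 mm diameter, 30 mm high (46 mm tall in all); 16.5 mm bore right through. Origin: centre of its underside, z up along its axis; x through the middle of one tooth, teeth every 24 degrees. About 0.55 kg. This is the one to test. Grip it round the hub.
- gear12: bright steel spur pinion, 12 teeth, 69 mm across the tips, lying flat, hub up. Toothed disc 16 mm thick, on it a plain round hub of 28 mm diameter, 30 mm high (46 mm tall in all); 16.5 mm bore right through. Origin: centre of its underside, z up along its axis; x through the middle of one tooth, teeth every 30 degrees. 0.34 kg. Not wanted: leave it.
- gear18: bright steel spur pinion, 18 teeth, 99 mm across the tips, lying flat, hub up. Toothed disc 16 mm thick, on it a plain round hub of 28 mm diameter, 30 mm high (46 mm tall in all); 16.5 mm bore right through. Origin: centre of its underside, z up along its axis; x through the middle of one tooth, teeth every 20 degrees. 0.8 kg. Not wanted: leave it.
- stand: gear test stand, fixed to the bench: green base 236 mm (its x) by 120 mm, carrying a bare steel test post and, 87.5 mm from it (the right mesh for a 15-tooth pinion of this pitch only) towards the stand's +x, the dark master gear on its spindle. Origin under the centre of the base, z up; post axis at x = -45 mm, master axis at x = +42.5 mm, y = 0.
- post_seat (a point): foot of the bare test post: centre of the top of the 29 mm wide collar (24 mm above the bench) on which the pinion's underside rests when fully down. The post is 14 mm thick and rises 36 mm above this point, its last 7 mm tapered; play about 1 mm all round
- master (a joint): angle (rad) of the dark 20-tooth master gear, counter-clockwise from above; turns freely, without end. 109 mm across, 16 mm thick, faces 24 and 40 mm above the bench, level with a seated pinion's; hub and brass nut (32 mm wide) rise 16 mm more. At 0 the middle of a tooth points along the stand's +x; teeth every 18 degrees. To mesh, tooth must face gap; play between teeth about 2.5 mm
- master_mark (a point): white dot on the top face of the master gear, 36 mm from its axis, in line with the tooth named above; shows how far it has turned
- tray: aluminium sorting tray fixed to the bench, 236 mm (its x) by 124 mm, 22 mm high, wall 4 mm, floor 4 mm thick, divided in two halves (110 x 116 mm inside): green-lined for good gears on its -x side, red-lined for rejects on its +x side. Origin under its centre
- tray_good (a point): centre of the floor of the green-lined half, 4 mm above the bench
- tray_reject (a point): centre of the floor of the red-lined half, 4 mm above the bench
- jar: amber glass jar with brass lid, 60 mm across, 55 mm tall; origin under its centre
- pot_blue: small round pot of blue enamel powder with white lid, 43 mm across, 29 mm tall; origin under its centre
- pot_white: small round pot of white enamel powder with white lid, 43 mm across, 29 mm tall; origin under its centre
- pliers: black-handled pliers lying flat, 150 mm long along its x, 14 mm high; origin near the joint
- scissors: coral-handled scissors lying flat, 160 mm long along its x, 10 mm high; origin near the pivot
There are look-alikes about, which are no part of the job. Leave any purple or red look-alike of the gear15 alone.

How it is judged:
On the way, in this order (a step that is already met when the one before it is completed fails the run):
1. the 15-tooth pinion sits fully down on the test post, in mesh with the master gear (horizontal distance between gear15 and post_seat below 0.004 m and z of gear15 in the frame of post_seat between -0.003 and 0.003 m and angle between gear15's own z axis and vertical below 0.08 rad), for 0.2 s.
2. with the pinion seated in mesh, the two have run round together: the master gear's dot has moved at least 27 mm from where it started (a turn of about 44 degrees, some 60 degrees of the pinion) (all of step 1 and distance of master_mark from where it was at the start of the episode above 0.027 m), for 0.1 s.
At the end, for the whole second after the job is handed in: the 15-tooth pinion, tested, lies flat (within 3 degrees) and still on the floor of the tray's green-lined half, hub up, its axis within 25 mm of that half's centre, released; the 12- and 18-tooth pinions are within 20 mm and all other loose things within 30 mm of where they started (horizontal distance between gear15 and tray_good below 0.025 m and z of gear15 in the frame of tray_good between -0.004 and 0.004 m and angle between gear15's own z axis and vertical below 0.06 rad and linear speed of gear15 below 0.02 m/s and angular speed of gear15 below 0.2 rad/s and contact force between the fingers and gear15 below 0.1 N and distance of each of gear12, gear18 from where it was at the start of the episode below 0.02 m and distance of each of jar, pot_blue, pot_white, pliers, scissors from where it was at the start of the episode below 0.03 m); the robot touches nothing.
It fails at once if the 15-tooth pinion is dropped (falls faster than 0.7 m/s untouched by the fingers) (contact force between the fingers and gear15 below 0.1 N and linear speed of gear15 above 0.7 m/s).
It fails at once if one of the other pinions is displaced by more than 20 mm (distance of any of gear12, gear18 from where it was at the start of the episode above 0.02 m).
It fails at once if something else on the bench is displaced by more than 30 mm (distance of any of jar, pot_blue, pot_white, pliers, scissors from where it was at the start of the episode above 0.03 m).
It also fails if it takes over 46 s, if anything falls off the work surface, if the arm or the gripper's body presses on something with over 40 N, if the wrist force passes 120 N, or if a joint passes its speed limit or range.

## Working session

There is one attempt and no reset: what is moved stays moved. The work goes in short steps, Python scripts to look and compute and a tool call to move; the robot and the scene stay as the last step left them, time stands still between calls to the robot, and variables do not carry over. Pictures are saved under pics/ and viewed, at most 10 in all, crops included, and the job is handed in when it is done.

Besides the shell and the picture viewer there is one more tool, called after "Request:" in YAML: its name, and indented under it one key for each argument. apply_moves: Moves the arm, as the interface text tells. Shift numbers are shares of 20 cm and turn numbers shares of pi rad, none past 1 either way. Its arguments: {"type":"object","properties":{"commands":{"type":"array","items":{"type":"array","items":{"type":"array","items":{"type":"number"}}}},"force":{"type":"number"}},"required":["commands"]}

```bash
mkdir -p pics
cat > h.py <<'E'
import numpy as np, cv2
from station import arm, viewer
def grab(n,save=None):
    f=viewer.grab_frame(n)
    if save: cv2.imwrite('pics/'+save,f['image'])
    return f
def ray(f,uv):
    uv=np.atleast_2d(np.float64(uv)); K=np.array(f['mtx'])
    d=np.c_[(uv[:,0]-K[0,2])/K[0,0],(uv[:,1]-K[1,2])/K[1,1]]; s=d.copy()
    for _ in range(20): s=d/(1+f['k1']*(s**2).sum(1,keepdims=True))
    R=cv2.Rodrigues(np.float64(f['rvec']))[0]; t=np.float64(f['tvec']).ravel()
    return -R.T@t, np.c_[s,np.ones(len(s))]@R
def plane(f,uv,z):
    c,d=ray(f,uv); return c+d*((z-c[2])/d[:,2])[:,None]
def proj(f,P):
    R=cv2.Rodrigues(np.float64(f['rvec']))[0]; p=np.atleast_2d(P)@R.T+np.ravel(f['tvec'])
    s=p[:,:2]/p[:,2:]; s=s*(1+f['k1']*(s**2).sum(1,keepdims=True)); K=np.array(f['mtx'])
    return s*[K[0,0],K[1,1]]+[K[0,2],K[1,2]]
E
python3 - <<'E'
from h import *
ims=[]
for n in('top','scene','wrist'):
    f=grab(n,n+'0.png'); print(n,f['mtx'],f['k1'],f['rvec'],f['tvec'])
t=cv2.imread('pics/top0.png'); cv2.imwrite('pics/top0b.png',cv2.resize(t,(800,600),interpolation=cv2.INTER_CUBIC))
print(arm.get_state(),arm.tip_reach)
E
```

```text
top [[370.51261229   0.         256.57097357]
 [  0.         370.51261229 193.82712448]
 [  0.           0.           1.        ]] -0.059475452520240266 [ 2.17541907 -2.19177135  0.10590583] [0.01069798 0.5236023  1.05973411]
scene [[450.45499844   0.         255.17781651]
 [  0.         450.45499844 190.45082658]
 [  0.           0.           1.        ]] 0.04302289708397775 [ 1.2360339   2.45601141 -0.81400927] [ 0.29229535 -0.29292322  1.47131864]
wrist [[273.27017792   0.         255.14212038]
 [  0.         273.27017792 190.84282162]
 [  0.           0.           1.        ]] -0.04413924161470693 [-1.61569577 -2.47190708 -0.37986787] [ 0.6742001  -0.03890724  0.39257798]
{'t': 0.15, 'q': array([-8.67884375e-01,  3.59195532e-01,  1.12746389e-02, -2.55776904e-04,
       -1.22411128e+00, -2.88135638e-01]), 'qd': array([ 0.00234179, -0.00163614,  0.00372441,  0.00168147, -0.00166967,
        0.00192518]), 'joint_efforts': array([-1.82016588e-04, -5.83275068e+01,  2.93292207e+01,  7.00120881e+00,
        8.79365631e-03, -1.25178444e-04]), 'eef_pos': array([ 0.27187445, -0.61744814,  0.24785736]), 'ee_rot': array([ 3.14033941e+00, -1.20649094e-04, -2.72690332e+00]), 'force': array([-0.35035747, -0.01113103,  0.02872185]), 'moment': array([ 0.02472371, -0.01322304,  0.05020565]), 'gripper_force': 0.0, 'width': 0.08776045950384022} 0.022
```

View pics/top0b.png

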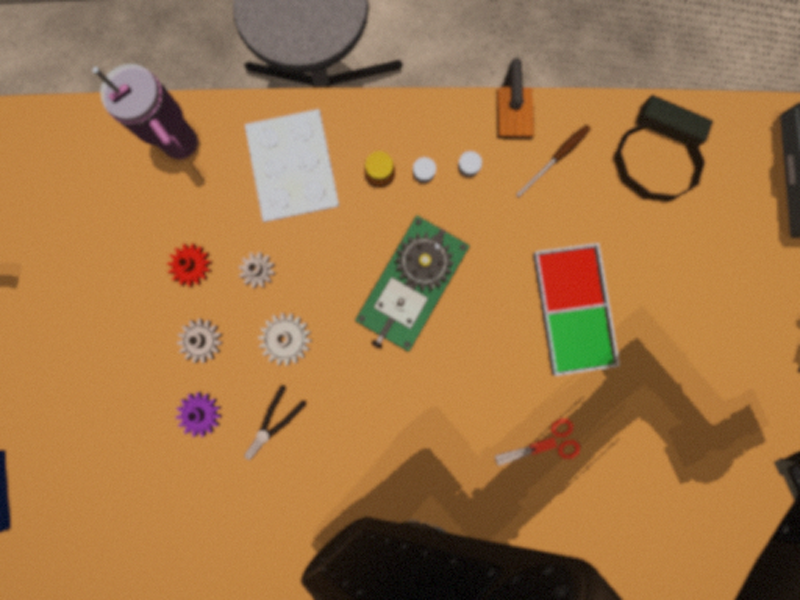

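View pics/scene0.png

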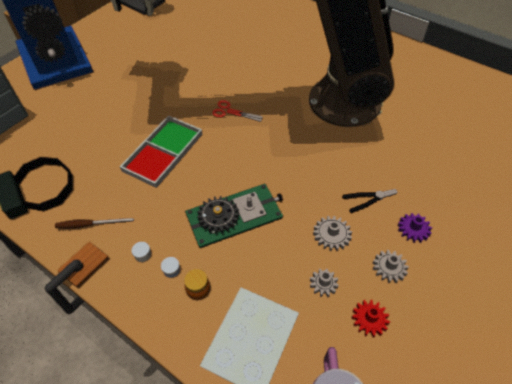

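The top view shows gears at (800-px picture) (257,270) small, (200,340) middle, (285,339) large, stand post near (402,302), master near (425,258) and the green tray half near (583,340). The scene view agrees. Next I measure them by masks and enlarge the crops.

Run:
```python
from h import *
t=grab('top'); s=grab('scene')
def blobs(f,m,z,amin=60):
    n,l,st,c=cv2.connectedComponentsWithStats(m)
    for i in range(1,n):
        if st[i,4]<amin: continue
        cs,_=cv2.findContours(np.uint8(l==i),cv2.RETR_EXTERNAL,cv2.CHAIN_APPROX_NONE)
        p=plane(f,cs[0][:,0].astype(float),z)[:,:2].astype(np.float32)
        (cx,cy),r=cv2.minEnclosingCircle(p); 
        print(c[i].round(0),st[i,4],'circ',round(cx,4),round(cy,4),round(2000*r,1),'rect',[np.round(v,4) for v in cv2.minAreaRect(p)])
for nm,f in(('top',t),('scene',s)):
    hsv=cv2.cvtColor(f['image'],cv2.COLOR_BGR2HSV)
    print(nm,'steel'); blobs(f,cv2.inRange(hsv,(0,0,90),(179,75,255)),.016)
    print(nm,'green'); blobs(f,cv2.inRange(hsv,(45,90,40),(85,255,255)),.004)
    print(nm,'red/green'); blobs(f,cv2.inRange(hsv,(0,200,60),(5,255,255)),.004)
a=cv2.resize(t['image'][130:235,215:315],(400,420),interpolation=cv2.INTER_CUBIC)
b=cv2.resize(s['image'][175:255,175:295],(600,400),interpolation=cv2.INTER_CUBIC)[:,:400]
b=cv2.resize(s['image'][180:250,180:290],(400,255),interpolation=cv2.INTER_CUBIC)
c=cv2.resize(t['image'][190:245,100:210],(400,200),interpolation=cv2.INTER_CUBIC)
R=np.vstack([b,c])[:420]; R=cv2.copyMakeBorder(R,0,420-len(R),0,0,cv2.BORDER_CONSTANT)
cv2.imwrite('pics/crop1.png',np.hstack([a,R]))
```

```text
top steel
[253.  27.] 27630 circ 1.1308 -0.0021 1657.0 rect [array([ 1.0223, -0.0021]), array([1.6562, 0.2646]), np.float64(89.9777)]
[186. 105.] 3152 circ 0.7937 0.2165 241.3 rect [array([0.7939, 0.217 ]), array([0.1988, 0.1489]), np.float64(11.395)]
[300. 104.] 179 circ 0.7944 -0.1284 47.9 rect [array([ 0.7953, -0.128 ]), array([0.0394, 0.0439]), np.float64(88.8838)]
[271. 108.] 182 circ 0.7829 -0.0394 47.7 rect [array([ 0.783 , -0.0388]), array([0.0423, 0.0434]), np.float64(89.7976)]
[272. 165.] 277 circ 0.6099 -0.036 98.1 rect [array([ 0.607, -0.039]), array([0.0861, 0.091 ]), np.float64(62.8505)]
[368. 198.] 581 circ 0.5124 -0.3253 262.0 rect [array([ 0.5111, -0.3252]), array([0.2392, 0.1287]), np.float64(7.6339)]
[164. 173.] 254 circ 0.5909 0.2812 60.9 rect [array([0.5895, 0.2797]), array([0.0564, 0.0535]), np.float64(0.9854)]
[256. 193.] 713 circ 0.5254 0.0084 103.7 rect [array([0.5228, 0.0096]), array([0.0857, 0.0797]), np.float64(59.6871)]
[182. 217.] 650 circ 0.4579 0.2253 92.0 rect [array([0.4579, 0.2253]), array([0.088 , 0.0876]), np.float64(89.6752)]
[127. 218.] 423 circ
[... 3382 characters left out ...]
-0.338 138.7 rect [array([ 0.451 , -0.3398]), array([0.1032, 0.1053]), np.float64(7.455)]
[254. 193.] 251 circ 0.4954 -0.0159 117.3 rect [array([ 0.4844, -0.0243]), array([0.048 , 0.1158]), np.float64(36.3884)]
[238. 226.] 945 circ 0.5791 0.0117 238.2 rect [array([0.5794, 0.0112]), array([0.0579, 0.2346]), np.float64(59.5893)]
[194. 216.] 142 circ 0.6301 -0.0968 56.2 rect [array([ 0.6332, -0.1009]), array([0.0542, 0.0314]), np.float64(37.3475)]
scene red/green
[150. 162.] 873 circ 0.5663 -0.3242 134.2 rect [array([ 0.5664, -0.3248]), array([0.0972, 0.0991]), np.float64(7.6462)]
[370. 318.] 826 circ 0.5999 0.4127 84.9 rect [array([0.6005, 0.4114]), array([0.082 , 0.0785]), np.float64(9.9155)]
```

View pics/crop1.png

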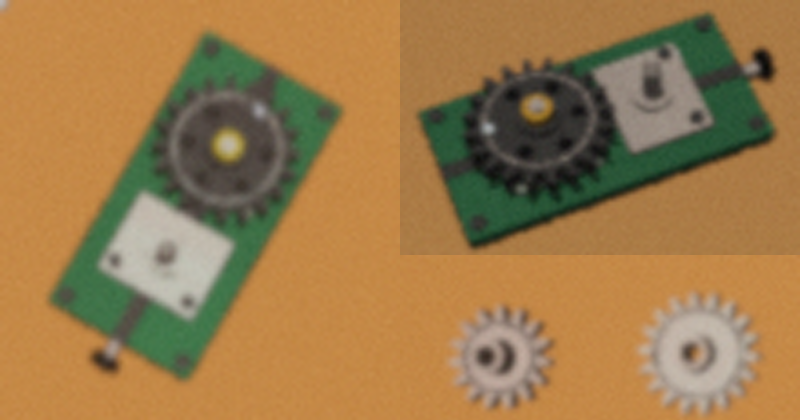

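Crops: on the stand the master nut is at crop (228,145), white dot at (260,110), the post at (166,252). The bottom right shows the 15-tooth gear (left) and the 18-tooth gear (right). I swing towards the stand for a wrist view.

Request:
apply_moves:
  commands:
    - [[-1, 0.163, 0.141, 0, 0], [-1, 0.163, 0.141, 0, 0], [-1, 0.163, 0.141, 0, 0], [-1, 0.163, 0.141, 0, 0], [-1, 0.163, 0.141, 0, 0], [-1, 0.163, 0.141, 0, 0], [-1, 0.163, 0.141, 0, 0], [-1, 0.1, 0.225, 0, 0], [-1, 0.1, 0.225, 0, 0], [-1, 0.1, 0.225, 0, 0], [-1, 0.1, 0.225, 0, 0], [-1, 0.1, 0.225, 0, 0]]

```text
t: 1.45
eef_pos: [0.6007, -0.1934, 0.2487]
ee_rot: [-3.142, 0.0, -2.727]
force: [1.2, -0.2, 0.4]
width: 0.0876
gripper_force: 0.0
```

Request:
apply_moves:
  commands:
    - [[-1, 0.05, 0.225, 0, 0], [-1, 0, 0.2, 0, 0], [-1, -0.1, 0.2, 0, 0], [-1, 0, 0, 0, 0], [-1, 0, 0, 0, 0]]

```text
t: 1.95
eef_pos: [0.5901, -0.0693, 0.2489]
ee_rot: [-3.141, 0.0, -2.724]
force: [-0.3, -0.3, 0.7]
width: 0.0874
gripper_force: 0.0
```

Run:
```python
from h import *
f=grab('wrist','w1.png'); s=arm.get_state(); print(s['eef_pos'],s['ee_rot'],s['q'])
c,d=ray(f,[256,192]); print(c,d, plane(f,[256,192],0.024))
print(proj(f,[[0.5254,0.008,.024],[0.61,-.036,.04],[.459,.387,.016]]))
```

```text
[ 0.59033391 -0.07013022  0.24885979] [-3.14131793e+00  4.16129975e-04 -2.72571983e+00] [ 2.10382169e-01  2.26863370e-01 -1.72165476e-01  1.99766751e-04
 -1.17130406e+00 -1.36538339e+00]
[ 0.51566067 -0.10222192  0.38617072] [[ 0.27657777  0.12571854 -0.95274728]] [[ 0.62079702 -0.05443215  0.024     ]]
[[328.01984113 147.49481145]
 [271.96334964 193.90666538]
 [558.83575743 208.9610473 ]]
```

View pics/w1.png

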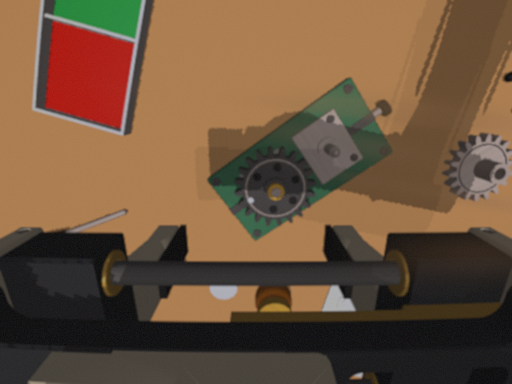

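The wrist view shows the stand: post at (332,150), master centre (277,190), dot near (250,200). I enlarge it.

Run:
```python
import cv2
i=cv2.imread('pics/w1.png')[85:235,205:405]; cv2.imwrite('pics/w1c.png',cv2.resize(i,(800,600),interpolation=cv2.INTER_CUBIC))
```

```text
(no output)
```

View pics/w1c.png

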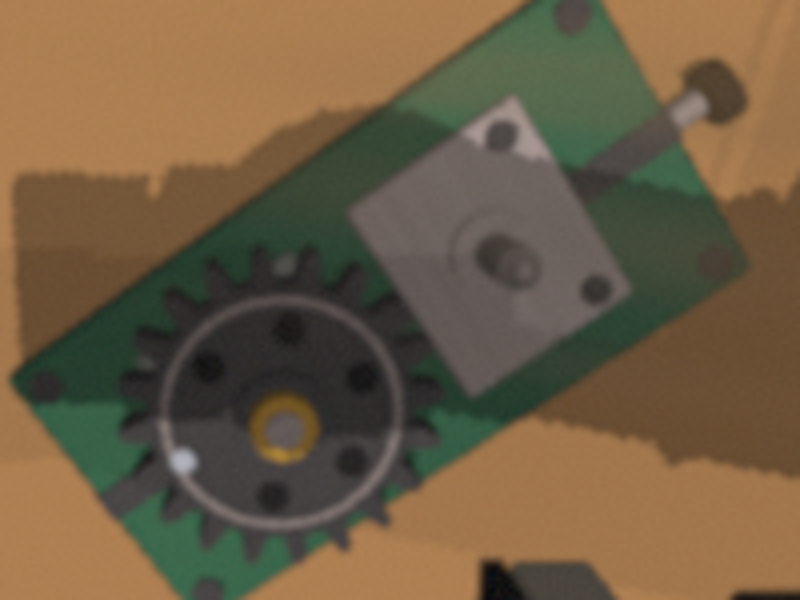

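```bash
cat >> h.py <<'E'
import types
def load(n): # recompute frame geometry without a picture is not possible: store it
    import pickle; return pickle.load(open(n,'rb'))
E
python3 - <<'E'
from h import *
import pickle
w=grab('wrist'); t=grab('top'); pickle.dump((w,t),open('f1.pkl','wb'))
W=lambda x,y:[(x+.5)/4-.5+205,(y+.5)/4-.5+85]
T=lambda x,y:[(x+.5)/4-.5+215,(y+.5)/4-.5+130]
print('tip w',plane(w,W(521,270),.06),'t',plane(t,T(167,246),.06))
print('collar w',plane(w,W(499,254),.024))
print('ring w',plane(w,W(283,412),.04)); print('nut top w',plane(w,W(285,431),.056),'t',plane(t,T(228,145),.056))
print('dot w',plane(w,W(183,461),.04),'t',plane(t,T(260,110),.04))
def tri(a,b):
    c1,d1=ray(*a);c2,d2=ray(*b);d1,d2=d1[0],d2[0]
    s=np.linalg.lstsq(np.c_[d1,-d2],c2-c1,rcond=None)[0]; return c1+s[0]*d1,c2+s[1]*d2
print('tri tip',tri((w,W(521,270)),(t,T(167,246)))); print('tri nut',tri((w,W(285,431)),(t,T(228,145))))
c=plane(w,[W(12,378),W(748,265)],.012); print('corners diag',c,c.mean(0))
E
```

```text
tip w [[0.52627763 0.0064296  0.06      ]] t [[0.52809963 0.00773151 0.06      ]]
collar w [[0.52570572 0.00921583 0.024     ]]
ring w [[ 0.60045952 -0.03647119  0.04      ]]
nut top w [[ 0.60199604 -0.03630361  0.056     ]] t [[ 0.60042878 -0.03634676  0.056     ]]
dot w [[ 0.62951731 -0.05991489  0.04      ]] t [[ 0.62854049 -0.06074025  0.04      ]]
tri tip (array([0.52636603, 0.007357  , 0.05723595]), array([0.5283389 , 0.00770102, 0.05741447]))
tri nut (array([ 0.6014198 , -0.03674956,  0.05820783]), array([ 0.60011087, -0.03624051,  0.05796902]))
corners diag [[ 0.63454852 -0.12430412  0.012     ]
 [ 0.49386453  0.09437682  0.012     ]] [ 0.56420653 -0.01496365  0.012     ]
```

Request:
apply_moves:
  commands:
    - [[-1, -0.05, 0.22, 0, 0], [-1, -0.05, 0.22, 0, 0], [-1, -0.05, 0.22, 0, 0], [-1, -0.05, 0.22, 0, 0], [-1, -0.05, 0.22, 0, 0], [-1, -0.05, 0.22, 0, 0], [-1, -0.05, 0.22, 0, 0], [-1, 0, 0.22, 0, 0], [-1, 0, 0, 0, 0], [-1, 0, 0, 0, 0]]

```text
t: 3.1
eef_pos: [0.5206, 0.2818, 0.2479]
ee_rot: [-3.141, -0.001, -2.727]
force: [0.6, -0.6, 0.2]
width: 0.0874
gripper_force: 0.0
```

Run:
```python
from h import *
import pickle
f=grab('wrist','w2.png'); pickle.dump(f,open('f2.pkl','wb')); s=arm.get_state(); print(s['eef_pos'],s['ee_rot'],s['q'])
p=proj(f,[[.458,.387,.016]])[0]; print(p)
x,y=np.int32(p)-[60,50]; x=max(x,0);y=max(y,0); i=f['image'][y:y+100,x:x+120]; print(x,y,i.shape)
cv2.imwrite('pics/w2c.png',cv2.resize(i,None,fx=6,fy=6,interpolation=cv2.INTER_CUBIC))
```

```text
[0.5205963  0.28093315 0.24803933] [-3.14112465e+00 -1.00300470e-03 -2.72757537e+00] [ 8.25064949e-01  2.23497379e-01 -1.78442788e-01  3.06859977e-05
 -1.16996262e+00 -1.98185575e+00]
[343.95514012 156.56601946]
283 106 (100, 120, 3)
```

View pics/w2c.png

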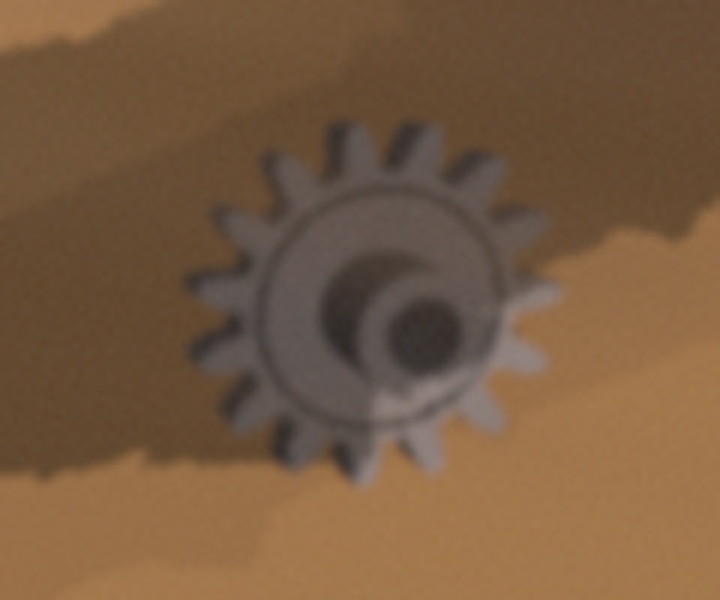

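15 teeth confirmed. I fit centre and phase from the read-off tooth tips of both gears.

Run:
```python
from h import *
import pickle
from scipy.optimize import least_squares as LS
w,_=pickle.load(open('f1.pkl','rb')); g=pickle.load(open('f2.pkl','rb'))
def fit(f,pts,sc,off,z,r,n):
    p=plane(f,(np.array(pts)+.5)/sc-.5+off,z)[:,:2]; c0=p.mean(0); a=2*np.pi/n
    ang0=np.arctan2(*(p-c0).T[::-1]); ph=np.angle(np.exp(1j*ang0*n).mean())/n
    def res(v):
        d=p-v[:2]; an=np.arctan2(d[:,1],d[:,0]); k=np.round((an-v[2])/a)
        t=v[2]+k*a; return (d-r*np.c_[np.cos(t),np.sin(t)]).ravel()
    s=LS(res,[*c0,ph],loss='soft_l1',f_scale=.001); print('centre',s.x[:2].round(4),'phase',np.degrees(s.x[2]).round(2),'rms mm',1e3*np.sqrt((res(s.x)**2).mean()))
G=[(357,128),(432,130),(500,162),(545,215),(556,293),(543,362),(500,427),(435,468),(365,480),(300,462),(245,423),(205,358),(203,290),(225,215),(278,163)]
fit(g,G,6,[283,106],.016,.0415,15)
print('ring',plane(g,(np.array([380.5,305.5])+.5)/6-.5+[283,106],.016),'bore top',plane(g,(np.array([425,335])+.5)/6-.5+[283,106],.046))
M=[(262,252),(310,255),(357,272),(420,343),(437,390),(437,435),(415,480),(385,522),(347,545),(300,555),(252,553),(208,540),(168,515),(125,428),(125,380),(142,335),(175,297),(215,267)]
fit(w,M,4,[205,85],.04,.054,20)
W=lambda x,y:[(x+.5)/4-.5+205,(y+.5)/4-.5+85]
d=plane(w,W(183,461),.04)[0]-plane(w,W(283,412),.04)[0]; print('dot ang',np.degrees(np.arctan2(d[1],d[0])),np.hypot(*d[:2]))
```

```text
centre [0.4574 0.3896] phase 0.14 rms mm 0.7489748974716632
ring [[0.45677442 0.38953925 0.016     ]] bore top [[0.45758376 0.38987319 0.046     ]]
centre [ 0.6001 -0.0372] phase -4.41 rms mm 1.475317010305666
dot ang -38.89643183672955 0.03733580623984238
```

Request:
apply_moves:
  commands:
    - [[-1, -0.106, 0.18, 0, 0], [-1, -0.106, 0.18, 0, 0], [-1, -0.106, 0.18, 0, 0], [-1, 0, 0, -0.23, 0], [-1, 0, 0, -0.23, 0], [-1, 0, 0, -0.23, 0], [-1, 0, 0, -0.2, 0], [-1, 0, 0, 0, 0], [-1, 0, 0, 0, 0]]

```text
t: 4.05
eef_pos: [0.4576, 0.3887, 0.0712]
ee_rot: [-3.14, -0.001, -2.728]
force: [0.8, -0.2, 1.7]
width: 0.0877
gripper_force: 0.0
```

Request:
apply_moves:
  commands:
    - [[-1, 0, 0, -0.07, 0], [-1, 0, 0, -0.07, 0], [-1, 0, 0, 0, 0], [0.5, 0, 0, 0, 0], [1, 0, 0, 0, 0], [1, 0, 0, 0, 0], [1, 0, 0, 0, 0], [1, 0, 0, 0, 0], [1, 0, 0, 0, 0]]
  force: 40

```text
t: 4.95
eef_pos: [0.4566, 0.3897, 0.0427]
ee_rot: [3.142, 0.0, -2.727]
force: [-0.9, -0.2, -0.4]
width: 0.0453
gripper_force: 0.0
```

Request:
apply_moves:
  commands:
    - [[1, 0, 0, 0, 0], [1, 0, 0, 0, 0], [1, 0, 0, 0, 0], [1, 0, 0, 0, 0], [1, 0, 0, 0, 0], [1, 0, 0, 0, 0]]

```text
t: 5.55
eef_pos: [0.4566, 0.3896, 0.0426]
ee_rot: [-3.142, -0.0, -2.727]
force: [0.7, -1.9, 0.3]
width: 0.027
gripper_force: 40.0
```

Request:
apply_moves:
  commands:
    - [[1, 0, 0, 0.1, 0], [1, 0, 0, 0.2, 0], [1, 0, 0, 0.2, 0], [1, 0.038, -0.212, 0.1, -0.02], [1, 0.039, -0.212, 0, -0.017], [1, 0.039, -0.212, 0, 0], [1, 0.039, -0.212, 0, 0], [1, 0.039, -0.212, 0, 0], [1, 0.039, -0.212, 0, 0], [1, 0.039, -0.212, 0, 0], [1, 0.038, -0.212, 0, 0]]

```text
t: 6.65
eef_pos: [0.5178, 0.0488, 0.1618]
ee_rot: [3.141, -0.001, -2.843]
force: [2.3, 0.7, -4.3]
width: 0.027
gripper_force: 40.0
```

Request:
apply_moves:
  commands:
    - [[1, 0.038, -0.212, 0, 0], [1, 0, 0, -0.1, 0], [1, 0, 0, -0.1, 0], [1, 0, 0, 0, 0], [1, 0, 0, 0, 0]]

```text
t: 7.15
eef_pos: [0.5257, 0.0079, 0.1222]
ee_rot: [-3.141, -0.002, -2.843]
force: [-0.2, 0.9, -4.7]
width: 0.0273
gripper_force: 40.0
```

Run:
```python
from h import *
f=grab('wrist','w3.png'); s=arm.get_state(); print(s['eef_pos'],s['ee_rot'],s['q'],s['force'])
t=grab('scene'); 
p=proj(t,[[.5262,.0077,.08]])[0]; x,y=np.int32(p)-[50,40]
a=cv2.resize(f['image'][85:285,155:355],(400,400),interpolation=cv2.INTER_CUBIC)
b=cv2.resize(t['image'][y:y+80,x:x+80],(400,400),interpolation=cv2.INTER_CUBIC)
cv2.imwrite('pics/w3c.png',np.hstack([a,b])); print(x,y)
```

```text
[0.5264108  0.00832024 0.12297241] [-3.14140647e+00 -5.64780794e-05 -2.84240726e+00] [ 3.88825682e-01  2.36338471e-01 -4.80816221e-01  2.39316963e-04
 -8.53714567e-01 -1.66059389e+00] [-0.07405875 -0.77787401 -5.07211289]
198 152
```

View pics/w3c.png

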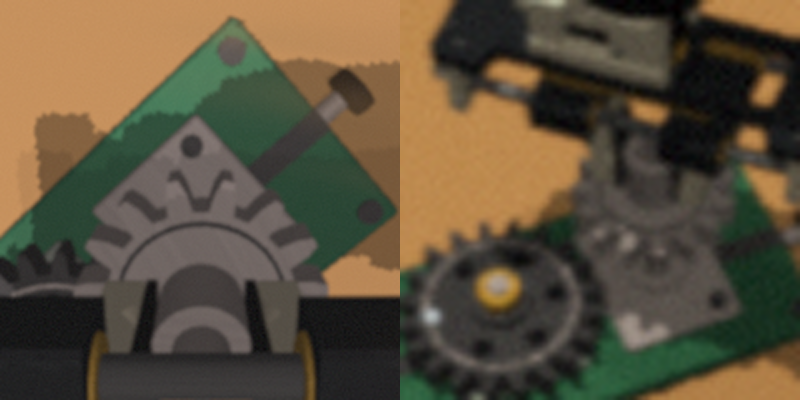

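Gear hangs over the post (right crop around (640,260)), with no obvious offset; I lower it gently.

Request:
apply_moves:
  commands:
    - [[1, 0, 0, -0.05, 0], [1, 0, 0, -0.05, 0], [1, 0, 0, -0.03, 0], [1, 0, 0, 0, 0]]

```text
t: 7.65
eef_pos: [0.5253, 0.0079, 0.0953]
ee_rot: [-3.142, -0.002, -2.843]
force: [-0.1, -0.4, -4.0]
width: 0.027
gripper_force: 40.0
```

Request:
apply_moves:
  commands:
    - [[1, 0, 0, -0.025, 0], [1, 0, 0, -0.025, 0], [1, 0, 0, 0, 0]]

```text
t: 7.95
eef_pos: [0.5258, 0.0079, 0.0858]
ee_rot: [3.142, -0.001, -2.843]
force: [-0.2, 0.1, -4.9]
width: 0.0266
gripper_force: 40.0
```

Request:
apply_moves:
  commands:
    - [[1, 0, 0, -0.02, 0], [1, 0, 0, -0.015, 0], [1, 0, 0, 0, 0]]

```text
t: 8.25
eef_pos: [0.5261, 0.008, 0.0792]
ee_rot: [-3.142, -0.0, -2.843]
force: [-0.1, 1.1, -6.0]
width: 0.0268
gripper_force: 40.0
```

Already below the master's top face without resistance: in mesh.

Request:
apply_moves:
  commands:
    - [[1, 0, 0, -0.02, 0], [1, 0, 0, -0.02, 0], [1, 0, 0, -0.018, 0], [1, 0, 0, 0, 0], [1, 0, 0, 0, 0]]

```text
t: 8.75
eef_pos: [0.5263, 0.008, 0.0679]
ee_rot: [-3.141, -0.0, -2.843]
force: [-0.1, -0.2, -5.2]
width: 0.027
gripper_force: 40.0
```

Request:
apply_moves:
  commands:
    - [[1, 0, 0, -0.005, 0], [1, 0, 0, -0.003, 0], [1, 0, 0, 0, 0], [1, 0, 0, 0, 0]]

```text
t: 9.15
eef_pos: [0.5263, 0.0081, 0.0665]
ee_rot: [3.142, 0.0, -2.843]
force: [-1.3, 1.1, -2.7]
width: 0.0269
gripper_force: 40.0
```

Request:
apply_moves:
  commands:
    - [[1, 0, 0, 0, 0.01], [1, 0, 0, 0, 0.02], [1, 0, 0, 0, 0.03], [1, 0, 0, 0, 0.04], [1, 0, 0, 0, 0.04], [1, 0, 0, 0, 0.04]]

```text
t: 9.75
eef_pos: [0.5263, 0.0081, 0.0665]
ee_rot: [-3.141, 0.0, -2.272]
force: [-0.3, -0.8, -3.5]
width: 0.0268
gripper_force: 40.0
```

Request:
apply_moves:
  commands:
    - [[1, 0, 0, 0, 0.04], [1, 0, 0, 0, 0.04], [1, 0, 0, 0, 0.04], [1, 0, 0, 0, 0.04], [1, 0, 0, 0, 0.04], [1, 0, 0, 0, 0.04], [1, 0, 0, 0, 0.04], [1, 0, 0, 0, 0.04], [1, 0, 0, 0, 0.02], [1, 0, 0, 0, 0], [1, 0, 0, 0, 0], [1, 0, 0, 0, 0]]

```text
t: 10.95
eef_pos: [0.5265, 0.0081, 0.0665]
ee_rot: [-3.141, -0.0, -1.211]
force: [-0.0, -0.3, -2.7]
width: 0.0269
gripper_force: 40.0
```

Run:
```python
from h import *
t=grab('scene'); s=arm.get_state(); print(s['eef_pos'],s['ee_rot'],s['q'])
cv2.imwrite('pics/s4c.png',cv2.resize(t['image'][170:250,175:295],(720,480),interpolation=cv2.INTER_CUBIC))
```

```text
[0.52643164 0.00811153 0.06651105] [-3.14113348e+00 -9.69244141e-05 -1.21049367e+00] [ 3.88364343e-01  3.12104618e-01 -5.39569779e-01  1.66726894e-04
 -7.18665661e-01 -2.81871340e-02]
```

View pics/s4c.png

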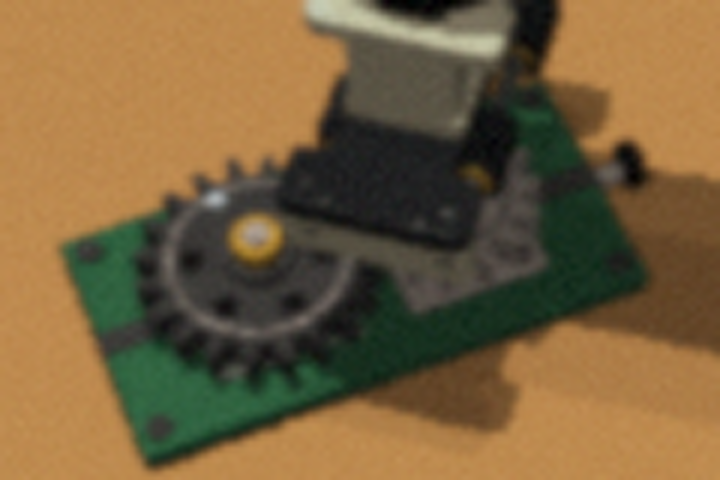

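The dot went from crop-left to (213,200), about 70° round, so the pair ran together. Now lift off and go to the tray's green half.

Request:
apply_moves:
  commands:
    - [[1, 0, 0, 0.05, 0], [1, 0, 0, 0.1, 0], [1, 0, 0, 0.2, 0], [1, 0, 0, 0.2, 0], [1, -0.046, -0.215, 0, 0], [1, -0.046, -0.215, 0, 0], [1, -0.046, -0.215, 0, 0], [1, -0.046, -0.215, 0, 0], [1, -0.046, -0.215, 0, 0], [1, -0.046, -0.215, 0, 0], [1, -0.045, -0.215, 0, 0], [1, -0.044, -0.218, 0, 0]]

```text
t: 12.2
eef_pos: [0.4523, -0.338, 0.177]
ee_rot: [-3.141, 0.0, -1.21]
force: [1.6, 0.0, -5.4]
width: 0.0272
gripper_force: 40.0
```

Request:
apply_moves:
  commands:
    - [[1, 0, 0, 0, 0], [1, 0, 0, -0.15, 0], [1, 0, 0, -0.15, 0], [1, 0, 0, -0.1, 0], [1, 0, 0, 0, 0], [1, 0, 0, 0, 0]]

```text
t: 12.8
eef_pos: [0.4534, -0.3366, 0.097]
ee_rot: [3.141, -0.0, -1.209]
force: [0.5, -0.5, -4.7]
width: 0.0271
gripper_force: 40.0
```

Run:
```python
from h import *
t=grab('scene'); w=grab('wrist'); s=arm.get_state(); print(s['eef_pos'],s['ee_rot'],s['force'])
p=proj(t,[[.4535,-.3365,.03]])[0]; x,y=np.int32(p)-[60,50]; 
cv2.imwrite('pics/s5c.png',np.hstack([cv2.resize(t['image'][max(y,0):y+100,max(x,0):x+100],(400,400),interpolation=cv2.INTER_CUBIC),cv2.resize(w['image'][:,:],(400,400))]))
```

```text
[ 0.45429613 -0.33685746  0.09800867] [-3.13989896e+00 -1.75974888e-03 -1.20901957e+00] [ 0.35989101  1.09430219 -4.25017584]
```

View pics/s5c.png

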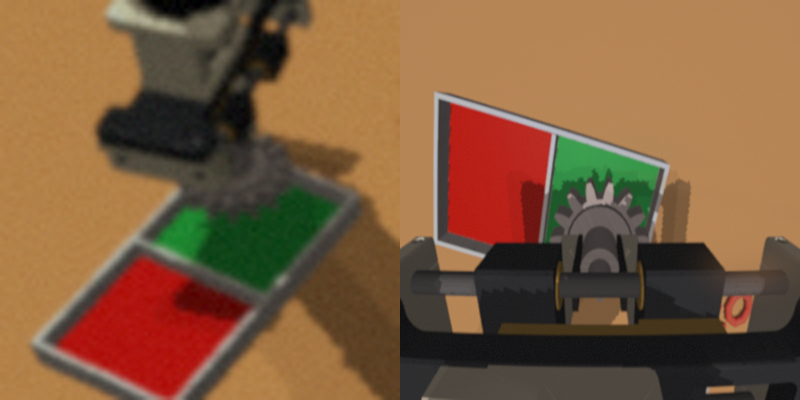

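The gear hangs above the green half, clear of the walls. Lower it.

Request:
apply_moves:
  commands:
    - [[1, 0, 0, -0.08, 0], [1, 0, 0, -0.08, 0], [1, 0, 0, -0.05, 0], [1, 0, 0, -0.03, 0], [1, 0, 0, 0, 0], [1, 0, 0, 0, 0]]

```text
t: 13.5
eef_pos: [0.4537, -0.3368, 0.049]
ee_rot: [-3.141, -0.001, -1.209]
force: [1.4, -0.7, -4.7]
width: 0.0272
gripper_force: 40.0
```

Request:
apply_moves:
  commands:
    - [[1, 0, 0, -0.005, 0], [1, 0, 0, -0.005, 0], [1, 0, 0, -0.003, 0], [1, 0, 0, 0, 0], [1, 0, 0, 0, 0]]

```text
t: 14.0
eef_pos: [0.4535, -0.3368, 0.0465]
ee_rot: [-3.141, -0.001, -1.209]
force: [-2.2, 1.6, 5.1]
width: 0.0273
gripper_force: 40.0
```

Contact with the floor (force up about 10 N). Release.

Request:
apply_moves:
  commands:
    - [[0.2, 0, 0, 0, 0], [0.1, 0, 0, 0, 0], [0.1, 0, 0, 0, 0], [0.1, 0, 0, 0, 0], [0.1, 0, 0, 0, 0], [0.1, 0, 0, 0, 0]]

```text
t: 14.6
eef_pos: [0.4532, -0.3366, 0.0457]
ee_rot: [3.142, 0.0, -1.209]
force: [0.6, -0.5, -0.1]
width: 0.0394
gripper_force: 0.0
```

Request:
apply_moves:
  commands:
    - [[0.1, 0, 0, 0.05, 0], [0.1, 0, 0, 0.1, 0], [0.1, 0, 0, 0.2, 0], [0.1, 0, 0, 0.2, 0], [0.1, 0, 0, 0.2, 0], [0.1, 0, 0, 0, 0], [0.1, 0, 0, 0, 0], [0.1, 0, 0, 0, 0]]

```text
t: 15.4
eef_pos: [0.4527, -0.3363, 0.1954]
ee_rot: [3.141, 0.001, -1.21]
force: [-0.3, -0.7, -1.1]
width: 0.0392
gripper_force: 0.0
```

Run:
```python
from h import *
t=grab('scene'); w=grab('wrist'); s=arm.get_state(); print(s['eef_pos'],s['force'],s['width'])
p=proj(t,[[.4535,-.3365,.03]])[0]; x,y=np.int32(p)-[60,50]
cv2.imwrite('pics/s6c.png',np.hstack([cv2.resize(t['image'][max(y,0):y+100,max(x,0):x+100],(400,400),interpolation=cv2.INTER_CUBIC),cv2.resize(w['image'],(400,400))]))
```

```text
[ 0.45257016 -0.33631681  0.19479966] [ 0.97226414 -0.58475041 -0.19603454] 0.039367725131621595
```

View pics/s6c.png

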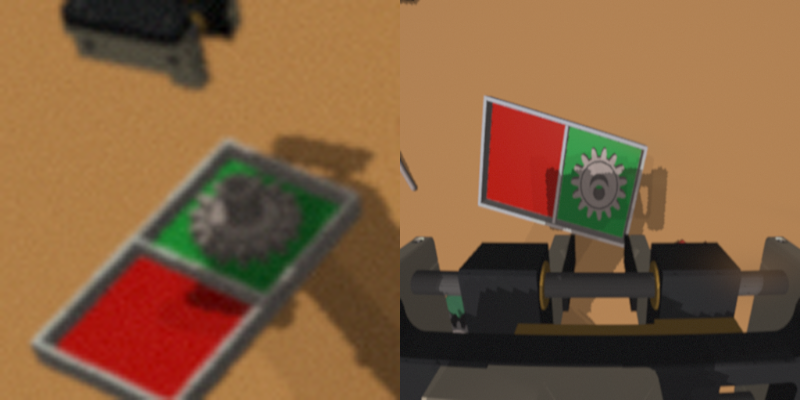

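The gear lies flat and central in the green half (left crop (245,215)); the gripper is clear.

```bash
python3 -c "
from station import arm
print(arm.job_done())"
```

```text
the job is handed in; nothing more can be done
None
```

The 15-tooth pinion was set down on the test post in mesh, turned about 93° with the master running round with it, then laid flat near the centre of the tray's green half and released; the job is handed in at about 15.5 s, with no verdict returned.

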